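Refit the dryer's push-to-start knob and hold it in

ROBOT

A 7-joint arm with a two-finger parallel gripper is mounted at the origin on the work surface. World frame = base frame: x ahead of the robot, y to its left, z up, the work surface at z = 0. Lengths are in m, angles in rad, forces in N, time in s.
With the tool pointing down it reaches from about 0.425 to 0.825 m from the base axis. Payload 3.6 kg.
Tool frame: the origin (TCP) lies between the finger pads; the fingertips stand 25 mm ahead of it and the grasp point (between the pads) lies 6 mm ahead of it; z points along the fingers, y is the direction in which the jaws open and shut (so a half turn about z gives the same grasp; the last joint's range is limited). The gripper opens to 93 mm and grips with 3 to 60 N. Pads are 15 mm wide; open, the fingers measure 128 mm over their backs; the gripper's body (75 mm by 188 mm) begins 65 mm behind the grasp point.
Start: joints at [1.222, 0.615, -0.013, 1.423, 0.008, 1.103, -0.04], TCP at [0.206, -0.616, 0.244] pointing down, gripper open.
Joint ranges: [-3.12, 3.12], [-0.3, 2.06], [-1.34, 1.32], [0.26, 2.42], [-1.36, 4.5], [0.01, 1.98], [-2.84, 2.84]. Speed limits (rad/s): [2.79, 2.79, 3.14, 3.14, 3.14, 3.14, 3.14].

INTERFACE

Orientations are given as a 3x3 rotation matrix whose columns are the frame's x, y, z axes.
In Python, from rig import manip gives the robot as it stands. The module is installed in compiled form; this text tells all that it offers. Calls block until the motion is done:
- manip.move_pose(position, orientation): joint-space move of the TCP to a pose.
- manip.move_straight(position, rate=0.15, ori=None, force_limit=None): straight line of the TCP; ori=None keeps the orientation; rate is the mean speed in m/s. With force_limit (N) it stops when the force on the tool has changed by that much, and returns True; else False.
- manip.movej(angles): joint-space move.
- manip.command_gripper(opening, effort=None): finger opening in m; effort is the grip in N (None keeps the last); returns when the fingers have stopped.
- manip.dwell(seconds).
- manip.solve_ik(position, orientation): joint angles nearest the present ones, or None.
- manip.grab_frame(name): name is "side" or "top"; returns the picture (480x640x3 uint8, red, green, blue); there is no depth.
- manip.camera_model(name): a dict with "K" (3x3 intrinsics, pixels), "position" and "attitude" of the camera in the world. Camera axes: x right, y up, looking along -z (the intrinsics and any distortion apply to the point x, -y, -z); pixel columns grow to the right and rows downward; lengths in m; the calibration is good to about 2 mm. A picture is of the moment at which its call begins. camera_model takes no time and is no camera call.
A pose or a line that the arm cannot do raises manip.PlanningError and nothing moves.
- manip.hand_in(): hands the job in, once; it reports no verdict.
Readings, each from a call of its own:
- manip.read_clock(): time.
- manip.read_joint_pos(): joint angles.
- manip.read_dq(): joint speeds.
- manip.read_effort(): joint torques, N m.
- manip.read_tool_pos(): TCP position.
- manip.read_tcp_rot(): TCP orientation.
- manip.read_wrist_force(): force on the tool from outside, world axes, zero at the start.
- manip.read_ft_torque(): the same for the moment, N m.
- manip.read_gripper_width(): finger opening in m.
Only numpy, scipy, OpenCV 4.12 (cv2) and the standard library are available. Lean on these libraries where they do the work, as an engineer would, in place of code of your own. Each camera call takes 0.05 s, during which the arm holds its last target. There are 200 camera calls.

TASK

Refit the front of the dryer's control unit that lies on its back on the machine's top: lay the rectangular trim plate, collar up, over the spindle and let it seat flat and square in the recess of the housing, and let go of it. Then put the start knob (the one with the grip bar) on the splined spindle, turning it until the splines mesh, slide it fully home, and push it in against the spring close to the end of its travel. Finish while still holding the knob pushed in, without letting go, and do not push the other things on the top about.

Things in the scene. Friction and masses are not known exactly. Their poses are not given: they have to be found in the camera images.
- unit: the dryer's control unit on its back, fixed: a grey flat box 170 (x) x 120 (y) x 46 mm tall. Origin: centre of its underside, z up. A rectangular recess 99 (x) x 73 (y) mm and 6 mm deep is sunk in the middle of its top; the spindle stands up from the recess's centre.
- recess (a point): centre of the recess's floor, 40 mm above the machine's top, on the spindle's axis; axes as the unit's (x along the recess's 99 mm side).
- trim: the loose aluminium trim plate, 96 (x) x 70 (y) x 8 mm, with a 34 mm square through hole and, round it on top, a square collar to grip (46 mm outside, 34 inside, 12 tall; 20 mm over all; sides parallel to the plate's). Origin: centre of the underside, z up; starts collar up. Fits the recess either way round, 1.5 mm play each side; seated, the plate is 2 mm proud of the housing.
- knob: the loose grey start knob on its open underside: a drum 40 mm across, 22 mm tall, with a grip bar on top 38 (x) x 16 (y) x 22 mm tall. Origin: centre of the underside, z up. Below is a splined socket 18 mm deep with four slots, along and across the bar. It meshes in any of four quarter turns, when its yaw matches the spindle's within about 7 degrees; radial play 1.5 mm.
- spindle_home (a point): point on the spindle's axis where the knob's origin lies when fully home; turns and sinks with the spindle; x and y along its four teeth. Steel spindle: 24 mm across the teeth (5 mm wide), 15 mm core; top 18 mm above this point (89 mm above the surface when out), the last 4 mm a bare tapered nose. Out of mesh, the knob stops 13 to 14 mm too high.
- spindle (a joint): angle (rad) of the spindle in the unit about the vertical, positive counterclockwise from above, 0 when its teeth lie along the unit's x and y. It stays where it is; a stiff brake of about 0.4 N m holds it.
- plunger (a joint): how far the spindle is pushed in (m): 0 out, 0.008 at the stop. The spring pushes back with 5 N at 0 and 11 N at the stop; let go, it comes out again. At the stop the knob's underside is still 3 mm above the trim plate's collar.
- cap: a plain round grey blanking cap without a grip bar, 42 mm across, 20 mm tall; bystander, origin at its underside's centre
- driver: a screwdriver lying on the top; bystander, origin at its underside's centre
- spanner: a spanner lying on the top; bystander, origin at its underside's centre
- brush: a lint brush lying on the top; bystander, origin at its underside's centre
- detergent: a white detergent bottle, 84 mm across, 210 mm tall; bystander, origin at its underside's centre
- jar: a small jar of screws, 60 mm across, 75 mm tall; bystander, origin at its underside's centre
- screwtray: an open grey tray 90 x 70 x 25 mm; bystander, origin at its underside's centre
- mug: a white mug, 76 mm across, 90 mm tall; bystander, origin at its underside's centre
Not all that is in view belongs to the job. What is shaped like the knob but pink is not meant.

How it is judged:
On the way, in this order (a step that is already met when the one before it is completed fails the run):
1. the trim plate lies flat and square in the recess and is let go (horizontal distance between trim and recess below 0.004 m and z of trim in the frame of recess between -0.002 and 0.002 m and angle between trim's own z axis and vertical below 0.03 rad and angle between the x axis of trim and the x axis of recess, either way round below 0.09 rad and contact force between the fingers and trim below 0.1 N), for 0.2 s.
2. the knob is meshed and fully home on the spindle (horizontal distance between knob and spindle_home below 0.0035 m and z of knob in the frame of spindle_home between -0.003 and 0.003 m and angle between knob's own z axis and vertical below 0.08 rad), for 0.1 s.
At the end, for the whole second after the job is handed in: Trim plate in the recess (4 mm of centre, 2 mm in height, tilt 0.03, square to 0.09 rad); knob home on the spindle (3.5 mm of the axis, 3 mm in height, tilt 0.08 rad), still; fingers on it with over 2 N keep the spindle pushed in over 5 of its 8 mm (all of step 2 and horizontal distance between trim and recess below 0.004 m and z of trim in the frame of recess between -0.002 and 0.002 m and angle between trim's own z axis and vertical below 0.03 rad and angle between the x axis of trim and the x axis of recess, either way round below 0.09 rad and value of joint plunger above 0.005 m and contact force between the fingers and knob above 2 N and linear speed of knob below 0.02 m/s); the arm keeps its last pose, push and grip.
It fails at once if a bystander is pushed about (more than 40 mm) (distance of any of cap, driver, spanner, brush, detergent, jar, screwtray, mug from where it was at the start of the episode above 0.04 m).
It also fails if it takes over 58 s, if anything falls off the work surface, if the arm or the gripper's body presses on something with over 40 N, if the wrist force passes 120 N, or if a joint passes its speed limit or range.

## Working session

There is one attempt and no reset: what is moved stays moved. The work goes in short steps, each a Python script; the robot and the scene stay as the last script left them, time stands still between calls to the robot, and variables do not carry over. Pictures are saved under pics/ and viewed, about 8 in all and at most 12, crops included, and the job is handed in when it is done.

```bash
mkdir -p pics; cat > h.py <<'E'
import numpy as np, cv2
from rig import manip
def ray(name,u,v):
    c=manip.camera_model(name);K=np.array(c["K"])
    d=c.get("distortion",c.get("dist"))
    p=cv2.undistortPoints(np.array([[[u,v]]],float),K,None if d is None else np.array(d,float))[0,0]
    R=np.array(c["attitude"]);return np.array(c["position"]),R@np.array([p[0],-p[1],-1.])
def px(name,u,v,z):
    o,d=ray(name,u,v);return (o+d*(z-o[2])/d[2])[:2]
def proj(name,P):
    c=manip.camera_model(name);K=np.array(c["K"]);q=np.array(c["attitude"]).T@(np.array(P)-np.array(c["position"]))
    d=c.get("distortion",c.get("dist"))
    r=cv2.projectPoints(np.array([[q[0],-q[1],-q[2]]]),np.zeros(3),np.zeros(3),K,None if d is None else np.array(d,float))[0]
    return r.ravel()
def save(n,img): cv2.imwrite("pics/"+n,cv2.cvtColor(img,cv2.COLOR_RGB2BGR))
def crop(img,u0,v0,u1,v1,s): return cv2.resize(img[v0:v1,u0:u1],None,fx=s,fy=s,interpolation=cv2.INTER_CUBIC)
def down(a): # tool y axis at yaw a
    y=np.array([np.cos(a),np.sin(a),0]);z=np.array([0,0,-1.]);return np.column_stack([np.cross(y,z),y,z])
E
python3 - <<'E'
from h import *
for n in("top","side"):
    print(n,manip.camera_model(n));save(n+"0.png",manip.grab_frame(n))
print(manip.read_tcp_rot(),manip.read_clock())
E
```

```text
top {'K': array([[580.56175906,   0.        , 318.88026746],
       [  0.        , 580.56175906, 254.01863293],
       [  0.        ,   0.        ,   1.        ]]), 'position': array([0.26662863, 0.01161989, 1.59259579]), 'attitude': array([[ 2.46810173e-02,  9.84012874e-01, -1.76378886e-01],
       [-9.99695376e-01,  2.43015739e-02, -4.31138522e-03],
       [ 4.38259742e-05,  1.76431566e-01,  9.84312908e-01]])}
side {'K': array([[501.68801844,   0.        , 321.30434413],
       [  0.        , 501.68801844, 240.42102718],
       [  0.        ,   0.        ,   1.        ]]), 'position': array([ 0.16556267, -0.86593007,  0.99710892]), 'attitude': array([[ 0.91029745,  0.28934551, -0.29603669],
       [-0.41391984,  0.62693556, -0.66001679],
       [-0.00537697,  0.72334707,  0.69046369]])}
[[ 9.48341066e-01  3.17251685e-01 -7.68945851e-04]
 [ 3.17252615e-01 -9.48338552e-01  2.18389987e-03]
 [-3.63750817e-05 -2.31503201e-03 -9.99997320e-01]] 0.1
```

View pics/top0.png

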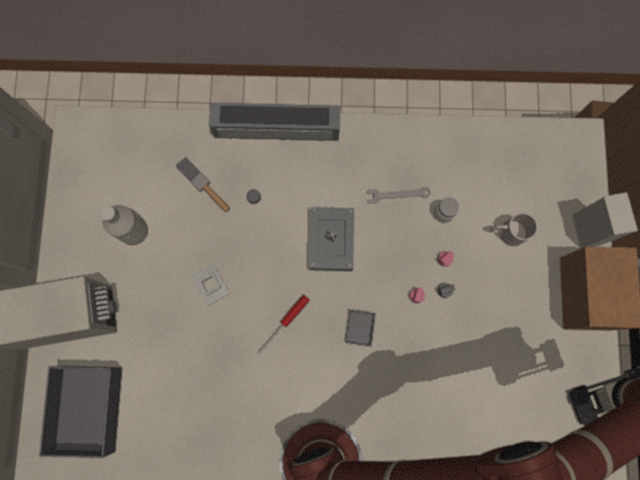

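View pics/side0.png

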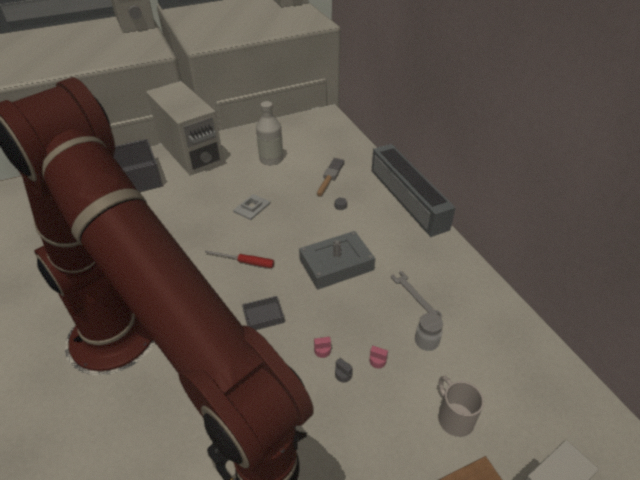

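The top view shows the unit at (330,239), the trim at (211,285), and the cap (round, no bar) at (254,196). There are three knob-shaped things: grey at (446,290), pink at (417,295) and pink at (446,258). The grey one with the bar is the one meant. I'll confirm that in an enlarged montage.

```bash
python3 - <<'E'
from h import *
t=manip.grab_frame("top");s=manip.grab_frame("side")
for n,z in(("u",0.046),):
    pass
R=lambda im,u,v,w,h,k:crop(im,u-w//2,v-h//2,u+w//2,v+h//2,k)
a=R(t,330,240,66,80,6)[:300*2//1][:480]  # 396x480
a=cv2.resize(R(t,330,240,64,72,1),(400,450),interpolation=cv2.INTER_CUBIC)
b=cv2.resize(R(t,211,285,48,54,1),(400,450),interpolation=cv2.INTER_CUBIC)
save("m1.png",np.hstack([a,b]))
c=cv2.resize(R(t,440,285,60,60,1),(400,400),interpolation=cv2.INTER_CUBIC)
d=cv2.resize(R(s,343,365,60,60,1),(400,400),interpolation=cv2.INTER_CUBIC)
save("m2.png",np.hstack([c,d]))
save("m3.png",np.vstack([cv2.resize(R(s,338,258,96,72,1),(800,600),interpolation=cv2.INTER_CUBIC)]))
E
```

```text
(no output)
```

View pics/m1.png

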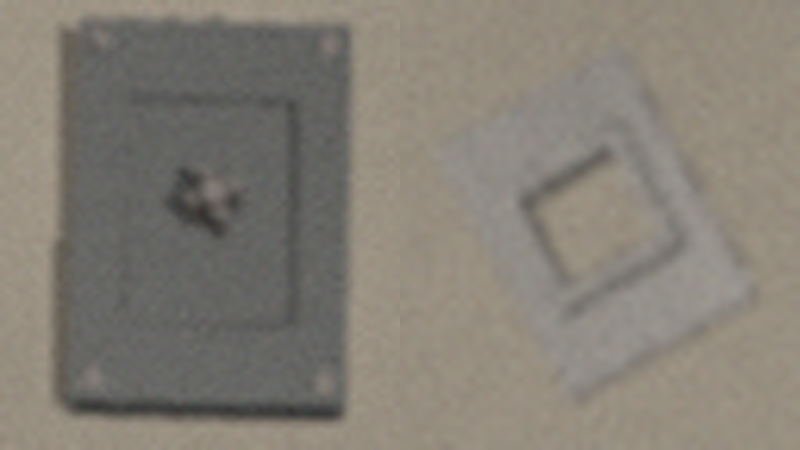

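View pics/m2.png

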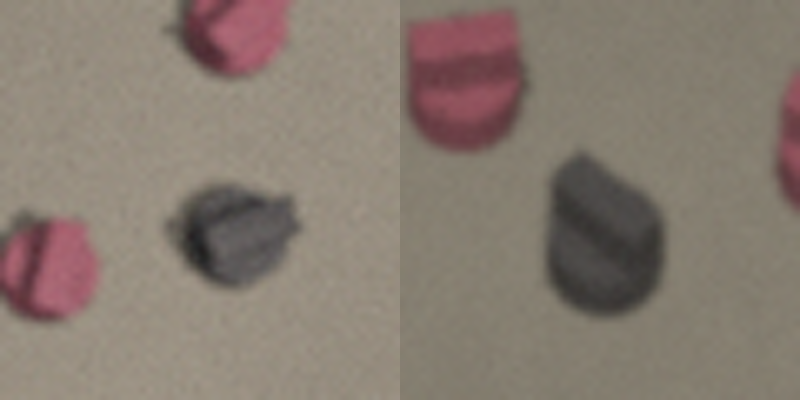

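View pics/m3.png

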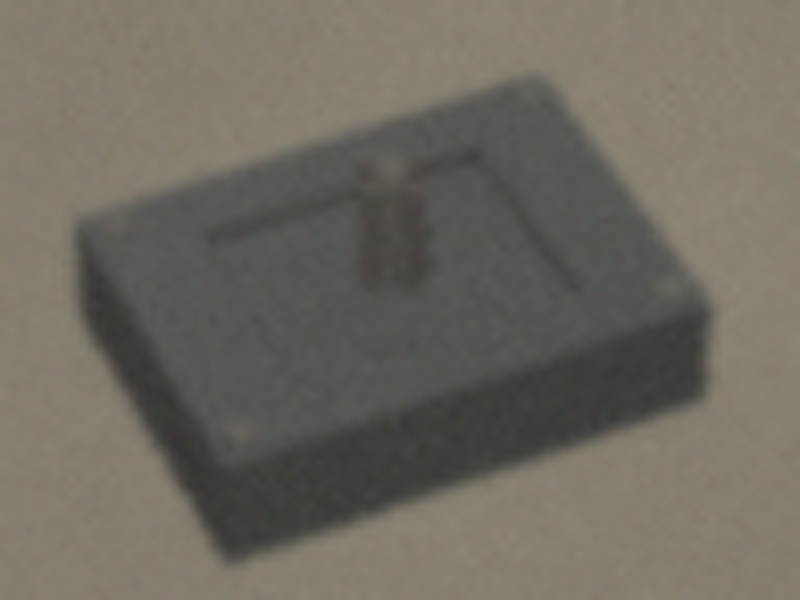

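Grey knob confirmed: grey drum with a bar, in the m2 crop at (235,235) top and (605,235) side. The others are pink. Next I'll compute poses and check them with reprojected overlays on averaged frames.

```bash
cat >> h.py <<'E'
def avg(n,k=8): return np.mean([manip.grab_frame(n).astype(np.float32) for _ in range(k)],0)
E
python3 - <<'E'
from h import *
def f(o,s,x,y):return o[0]+(x+.5)/s-.5,o[1]+(y+.5)/s-.5
U=[px("top",*f((298,204),6.25,*c),.046) for c in((103,38),(330,45),(323,383),(92,378))]
U=np.array(U);print("unit screws",U.round(4),U.mean(0))
yx=(U[2]-U[1]+U[3]-U[0]); print("long ang",np.degrees(np.arctan2(yx[1],yx[0]))%180,"short",np.degrees(np.arctan2(*(U[1]-U[0]+U[2]-U[3])[::-1]))%180,np.linalg.norm(U[1]-U[0]),np.linalg.norm(U[2]-U[1]))
r=np.array([px("top",*f((298,204),6.25,*c),.046) for c in((130,97),(297,100),(292,326),(122,322))]);print("recess",r.mean(0))
T=np.array([px("top",*f((187,258),8.333,*c),.008) for c in((37,147),(220,50),(352,297),(180,400))])
l=T[0]-T[3]+T[1]-T[2];w=T[1]-T[0]+T[2]-T[3]
print("trim",T.mean(0),np.degrees(np.arctan2(l[1],l[0])),np.degrees(np.arctan2(w[1],w[0])),np.linalg.norm(l)/2,np.linalg.norm(w)/2)
k=np.array([px("top",*f((410,255),6.667,*c),.044) for c in((215,258),(293,212))]);d=k[1]-k[0];print("knob",k.mean(0),np.degrees(np.arctan2(d[1],d[0])),np.linalg.norm(d))
k=np.array([px("side",*f((313,335),6.667,*c),.044) for c in((168,168),(245,232))]);d=k[1]-k[0];print("knob side",k.mean(0),np.degrees(np.arctan2(d[1],d[0])),np.linalg.norm(d))
c=[f((290,222),8.333,*q) for q in((80,215),(540,75),(712,305),(232,460))]
s=np.array([px("side",*q,.046) for q in c]);print("unit side",s,s.mean(0))
t=avg("top");sd=avg("side")
g=lambda im:np.clip((im-30)*1.9,0,255).astype(np.uint8)
b=lambda im,u,v,w:cv2.resize(g(im)[v-w:v+w,u-w:u+w],(400,300) if 0 else (300,300),interpolation=cv2.INTER_CUBIC)
print(proj("top",[*U.mean(0),.089]),proj("side",[*U.mean(0),.089]))
save("m4.png",np.vstack([np.hstack([b(t,332,236,12),b(sd,338,248,18)]),np.hstack([b(t,446,290,15),b(sd,344,370,15)])]))
E
```

```text
unit screws [[ 0.6671  0.0347]
 [ 0.6664 -0.065 ]
 [ 0.5161 -0.0643]
 [ 0.5158  0.0355]] [ 0.5913271  -0.01478472]
long ang 179.7064640182993 short 89.8773482443903 0.0996822064292427 0.15027149149060529
recess [ 0.59084345 -0.01402855]
trim [0.45870893 0.31491628] 31.505248714800526 -58.573524810121 0.09587286381081368 0.0663250502730858
knob [ 0.45518679 -0.32912051] -58.50811241537734 0.03707854282851945
knob side [ 0.45569963 -0.33262979] -69.15923205580802 0.03440301774289472
unit side [[ 0.50765057  0.04359052]
 [ 0.67402022  0.04084776]
 [ 0.67420655 -0.07816877]
 [ 0.50870428 -0.07486676]] [ 0.5911454  -0.01714931]
[331.85163836 233.78082569] [336.62373887 240.44835094]
```

View pics/m4.png

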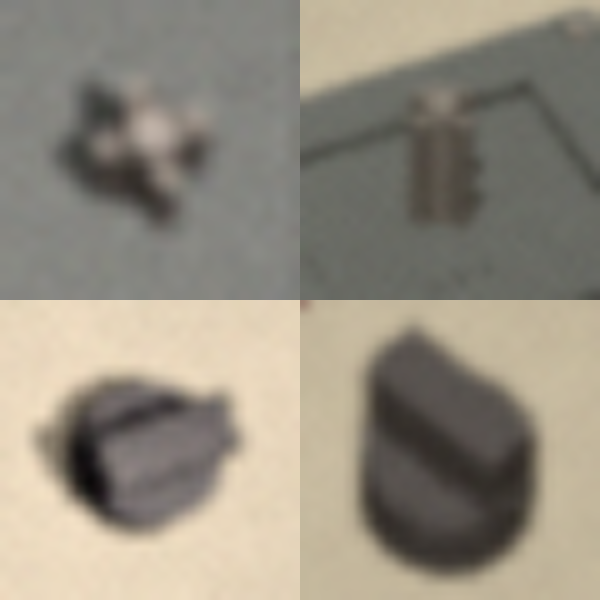

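```bash
python3 - <<'E'
from h import *
f=lambda o,s,x,y:(o[0]+(x+.5)/s-.5,o[1]+(y+.5)/s-.5)
ang=lambda d:np.degrees(np.arctan2(d[1],d[0]))
tt=[px("top",*f((320,224),12.5,*c),.084) for c in((135,88),(168,182),(103,145),(198,118))]
print("spindle",np.mean(tt,0),ang(tt[0]-tt[1]),ang(tt[2]-tt[3]),px("top",*f((320,224),12.5,152,130),.089),px("side",*f((320,230),8.333,140,100),.089))
A=[px("top",*f((431,275),10,*c),.044) for c in((103,146),(222,98),(120,187),(236,140))]
print("knob",np.mean(A,0),ang(A[1]-A[0]),ang(A[3]-A[2]))
A=[px("side",*f((329,355),10,*c),.044) for c in((113,25),(230,130),(70,65),(190,170))]
print("knob side",np.mean(A,0),ang(A[1]-A[0]),ang(A[3]-A[2]))
for nm,p,ys in(("trim",(.4587,.3149,.1),(31.5,121.5,-58.5,-148.5)),("unit",(.591,-.015,.12),(0,90,180,-90)),("knob",(.455,-.330,.1),(22,-158)),("spin",(.591,-.015,.15),(18,108,-72,-162))):
    for y in ys:
        q=manip.solve_ik(np.array(p),down(np.radians(y)));print(nm,y,None if q is None else np.round(q,2))
E
```

```text
spindle [ 0.59126009 -0.01428055] 20.1704583534942 107.59773102786203 [ 0.59088644 -0.0143923 ] [ 0.58887509 -0.01829114]
knob [ 0.45786964 -0.32889001] -66.81433196471534 -66.7556023709957
knob side [ 0.45617432 -0.33205202] -71.62778525531222 -70.50301485098505
trim 31.5 [-0.32  0.71 -0.52  1.84  0.5   0.73 -0.56]
trim 121.5 [-0.    0.95 -1.15  1.83  1.    1.08  0.57]
trim -58.5 [-0.42  0.68 -0.34  1.84  0.34  0.68 -1.98]
trim -148.5 [-0.    0.95 -1.15  1.83  1.    1.08  2.14]
unit 0 [ 0.22  0.69 -0.39  1.73  0.35  0.79 -0.33]
unit 90 [ 0.43  0.78 -0.75  1.72  0.65  0.91  0.97]
unit 180 [-0.27  0.7   0.42  1.74 -0.39  0.78 -2.8 ]
unit -90 [-0.02  0.67  0.01  1.74 -0.01  0.74 -1.58]
knob 22 [ 0.81  0.68 -0.35  1.83  0.35  0.69  0.65]
knob -158 [ 0.38  0.68  0.34  1.84 -0.34  0.67 -1.85]
spin 18 [ 0.28  0.67 -0.48  1.7   0.39  0.87 -0.05]
spin 108 [ 0.46  0.75 -0.8   1.69  0.64  0.98  1.3 ]
spin -72 [ 0.05  0.63 -0.1   1.71  0.08  0.81 -1.34]
spin -162 [-0.21  0.64  0.32  1.72 -0.26  0.82 -2.6 ]
```

```bash
python3 - <<'E'
from h import *
p=np.array([.4587,.3149,0]);Z=np.array([0,0,1.])
a=np.radians(-58.5);b=np.radians(31.5)
t=manip.read_tool_pos();manip.command_gripper(.093,20)
manip.move_pose(p+.16*Z,down(a))
manip.move_straight(p+.036*Z,.12,force_limit=12);print(manip.read_tool_pos())
manip.command_gripper(.03,8);print("w",manip.read_gripper_width());manip.command_gripper(.075)
manip.move_straight(p+.065*Z,.12)
manip.move_pose(p+.065*Z,down(b))
manip.move_straight(p+.036*Z,.1,force_limit=12)
manip.command_gripper(.03,30);print("w",manip.read_gripper_width(),manip.read_tool_pos(),manip.read_clock())
t=avg("top",4)
g=np.clip((t-30)*1.6,0,255).astype(np.uint8)
save("t1.png",cv2.resize(g[255:315,180:240],(600,600),interpolation=cv2.INTER_CUBIC))
E
```

```text
[0.45910698 0.3153525  0.03666648]
w 0.046004270333726886
w 0.04550570784351212 [0.45880732 0.31494567 0.03619176] 9.8333
```

View pics/t1.png

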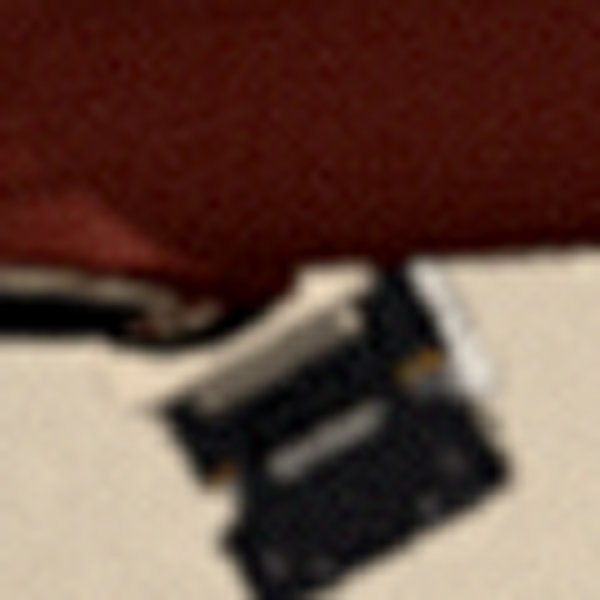

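The jaws hide the plate in this view, but a gripper width of 45.5–46 mm says the collar is held. Next: carry it to the unit, lower it, and search for the recess by feel if it sits on the rim.

```bash
python3 - <<'E'
from h import *
from itertools import product
Z=np.array([0,0,1.]);p=np.array(manip.read_tool_pos())
manip.move_straight(p+.13*Z,.25)
u=np.array([.5905,-.0155,0]);R=down(np.radians(-.2))
manip.move_pose(u+.155*Z,R)
manip.move_straight(u+.086*Z,.12,force_limit=15);print("pre",manip.read_tool_pos(),manip.read_gripper_width())
offs=sorted(product((0,.0015,-.0015,.003,-.003),repeat=2),key=lambda o:o[0]**2+o[1]**2)
for o in offs:
    q=u+np.array([o[0],o[1],0])
    manip.move_straight(q+.0835*Z,.05)
    h=manip.move_straight(q+.0765*Z,.03,force_limit=6)
    z=manip.read_tool_pos()[2];print(o,h,np.round(manip.read_tool_pos(),4),manip.read_wrist_force().round(1),manip.read_clock())
    if z<.0785:break
    if manip.read_clock()>28:break
save("s2.png",crop(manip.grab_frame("side"),270,190,410,300,5))
E
```

```text
pre [ 0.59095799 -0.01485577  0.08652107] 0.04571184964943674
(0, 0) False [ 0.5904 -0.0156  0.0763] [ 0.3  0.3 -1.3] 13.3917
```

View pics/s2.png

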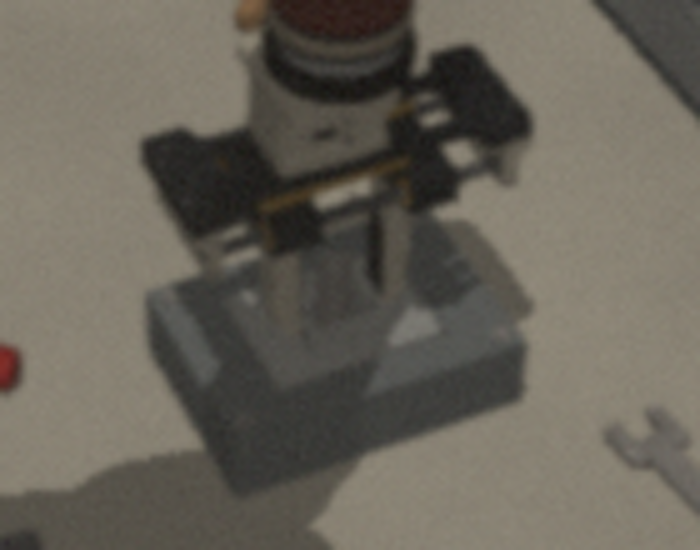

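The plate looks seated: the side view has it inside the recess and the TCP is at its seated height. Now release it, look again from clear, and go to the knob.

```bash
python3 - <<'E'
from h import *
Z=np.array([0,0,1.])
manip.command_gripper(.062,20)
p=np.array(manip.read_tool_pos());manip.move_straight(p+.09*Z,.2)
k=np.array([.457,-.3305,0])
manip.move_pose(k+.15*Z,down(np.radians(21)))
manip.command_gripper(.04)
print(manip.read_clock(),manip.read_wrist_force())
t=avg("top",6);s=avg("side",3)
g=lambda im:np.clip((im-20)*1.8,0,255).astype(np.uint8)
save("t3.png",np.hstack([cv2.resize(g(t)[200:280,295:365],(420,480),interpolation=cv2.INTER_CUBIC),cv2.resize(g(s)[330:400,310:366],(384,480),interpolation=cv2.INTER_CUBIC)]))
E
```

```text
16.45 [-0.2908077  -0.27306059  0.01248335]
```

View pics/t3.png

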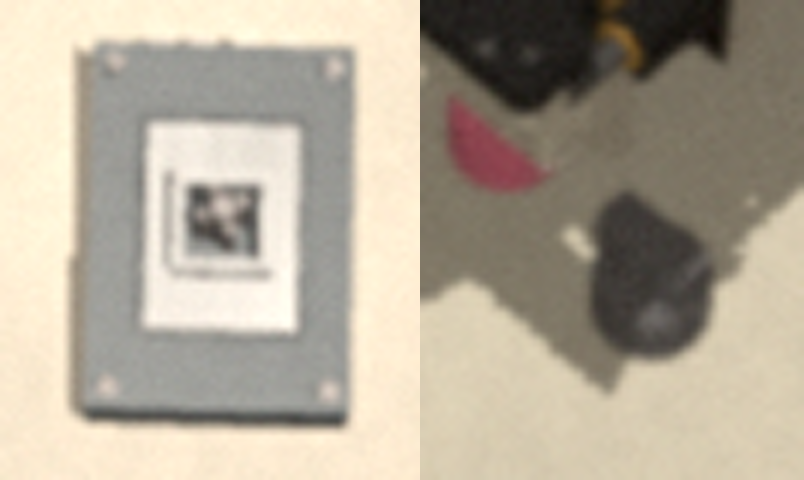

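Plate corners in the crop are (145,122), (300,122), (298,330) and (143,328). Their centre (221.5,225.5) matches the screws' centre (222,226), so the plate is centred and square. The grey knob is untouched. Next: centre it with two squeezes, lift, and try to mesh.

```bash
python3 - <<'E'
from h import *
Z=np.array([0,0,1.]);k=np.array([.457,-.3305,0])
q=px("top",295+222/6-.5,200+226/6-.5,.048);print("cam plate",q)
manip.command_gripper(.052,8)
a=np.radians(-69);b=np.radians(21)
manip.move_pose(k+.085*Z,down(a))
print(manip.move_straight(k+.0495*Z,.08,force_limit=8),manip.read_tool_pos())
manip.command_gripper(.01,8);print("w long",manip.read_gripper_width());manip.command_gripper(.052)
manip.move_straight(k+.08*Z,.12)
manip.command_gripper(.04);manip.move_pose(k+.08*Z,down(b))
print(manip.move_straight(k+.049*Z,.08,force_limit=8),manip.read_tool_pos())
manip.command_gripper(.005,45);print("w",manip.read_gripper_width(),manip.read_tool_pos(),manip.read_clock())
E
```

```text
cam plate [ 0.59075442 -0.01474464]
False [ 0.45701908 -0.33025578  0.04906983]
w long 0.03814899022614377
False [ 0.4565894  -0.33021355  0.0481108 ]
w 0.01565741664690251 [ 0.45703308 -0.3305819   0.04906355] 23.2083
```

```bash
python3 - <<'E'
from h import *
Z=np.array([0,0,1.]);p=np.array(manip.read_tool_pos())
manip.move_straight(p+.14*Z,.25)
u=np.array([.5905,-.0154,0])
manip.move_pose(u+.175*Z,down(np.radians(18.9)))
manip.move_straight(u+.146*Z,.12)
f0=manip.read_wrist_force()
h=manip.move_straight(u+.1205*Z,.03,force_limit=4)
print(h,manip.read_tool_pos(),manip.read_wrist_force()-f0,manip.read_ft_torque(),manip.read_gripper_width(),manip.read_clock())
E
```

```text
False [ 0.59062297 -0.01532917  0.12063296] [-0.7638407   1.19882027  0.93447304] [-0.05391134 -0.15436627 -0.01504512] 0.015453177851657608 26.6
```

Meshed on the first try: the TCP is at 0.1206, well below the 0.134 out-of-mesh stop. Now push in.

```bash
python3 - <<'E'
from h import *
u=np.array([.5905,-.0154,0]);Z=np.array([0,0,1.])
f0=manip.read_wrist_force()
for z in(.118,.116,.114,.1128):
    h=manip.move_straight(u+z*Z,.02,force_limit=18);manip.dwell(.15)
    print(z,h,np.round(manip.read_tool_pos(),4),manip.read_wrist_force().round(2),manip.read_gripper_width(),manip.read_clock())
    if h:break
manip.dwell(.3);print(manip.read_wrist_force(),f0)
t=avg("side",4)
save("f.png",cv2.resize(np.clip((t-20)*1.8,0,255).astype(np.uint8)[190:300,280:400],(655,600),interpolation=cv2.INTER_CUBIC))
E
```

```text
0.118 False [ 0.5909 -0.0152  0.1186] [-0.04 -0.63  4.49] 0.01581043677968658 27.025
0.116 False [ 0.5909 -0.0152  0.1166] [-0.69 -0.9   5.16] 0.015618092117338838 27.425
0.114 False [ 0.591  -0.0152  0.1149] [-0.91 -1.55  6.7 ] 0.015822683749065748 27.825
0.1128 False [ 0.591  -0.0151  0.1138] [-1.74 -0.76  7.52] 0.015683983518053418 28.225
[-0.28580785 -0.21559985  7.33748607] [-0.99121199  0.31425584 -0.35443752]
```

View pics/f.png

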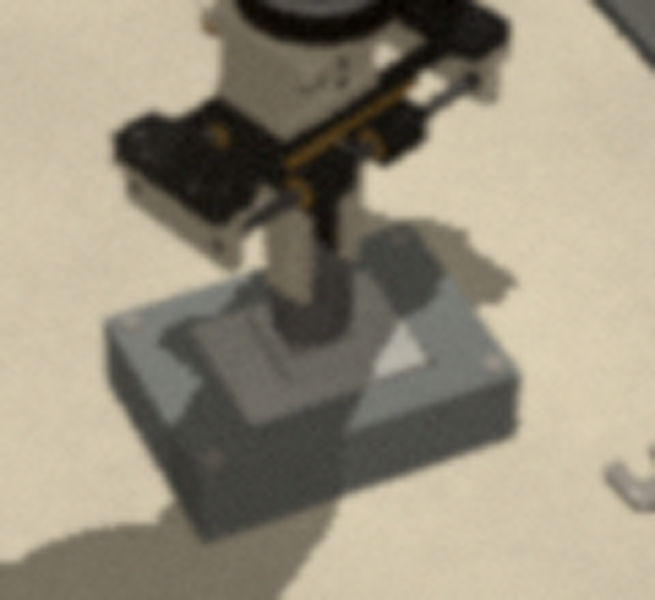

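The force (about 7.5 N, against 11 N at the stop) suggests only about 4 mm of travel, so I'll push on until the stop is felt as a stiffness jump.

```bash
python3 - <<'E'
from h import *
u=np.array([.5905,-.0154,0]);Z=np.array([0,0,1.])
for z in(.1115,.1105,.1095,.1085,.1075,.1065,.1055):
    manip.move_straight(u+z*Z,.02);manip.dwell(.3)
    f=np.mean([(manip.dwell(.02),manip.read_wrist_force())[1] for _ in range(8)],0)
    print(z,np.round(manip.read_tool_pos(),4),f.round(2),round(manip.read_gripper_width(),4),round(manip.read_clock(),1))
    if f[2]>13:break
E
```

```text
0.1115 [ 0.5911 -0.0151  0.1127] [-1.1  -0.83  8.53] 0.0155 29.4
0.1105 [ 0.5911 -0.0151  0.1119] [-1.4  -0.99  9.32] 0.0159 30.1
0.1095 [ 0.5912 -0.015   0.1118] [-2.2  -1.09 13.74] 0.0156 30.8
```

The stop is felt at TCP z = 0.1118: the force jumps from 9.3 to 13.7 N. That matches the geometry (home at 0.120 less 8 mm), so I'm handing in while holding.

```bash
python3 - <<'E'
from h import *
print(manip.read_tool_pos(),manip.read_wrist_force(),manip.read_gripper_width(),manip.read_clock());manip.hand_in()
E
```

```text
[ 0.59118939 -0.01499123  0.11176399] [-1.94552626 -0.68065882 13.47868735] 0.015629917001368943 30.775
the job is handed in; nothing more can be done
```

I seated the trim plate in the recess and let go of it. I then put the grey knob on the spindle, pushed it in to the stop, and handed in at 30.8 s still holding it. No verdict came back, so these are my own readings.

- **Trim plate:** it dropped into the recess on the first try. A picture after release shows it centred on the housing screws and square.
- **Knob:** it meshed on the first try, with the tool about 13 mm below the height where an unmeshed knob would have stopped. The jaws read 15.6 mm on the 16 mm bar.
- **Plunger:** the force jumped from 9.3 to 13.7 N at a tool height of 0.1118 m. That matches the 8 mm end of travel, since home is at about 0.120 m.
- **Disagreements:**
  - The spring force read about 1–2 N lower than its stated values, probably because the weight of the held knob shifts the reading. I relied on the stop's position and the force jump instead.
  - The two cameras differed by about 3 mm in y. I averaged them and centred both parts with the gripper.
- **Bystanders:** I did not measure the bystanders' positions afterwards. I know of no contact with any of them.

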